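# Clamp the chocolate mould on the scraping board

## Robot

A 7-joint arm with a two-finger parallel gripper is mounted at the origin on a cart in front of the work surface, level with it; the furniture and walls round the work are solid. World frame = base frame: x ahead of the robot, y to its left, z up, the work surface at z = 0. Lengths are in m, angles in rad, forces in N, time in s.
With the tool pointing down it reaches from about 0.35 to 0.775 m from the base axis. Payload 3.1 kg.
Tool frame: the origin (TCP) lies between the finger pads; the fingertips stand 19 mm ahead of it and the grasp point (between the pads) is the TCP; z points along the fingers, y is the line along which they close (so a half turn about z gives the same grasp; the last joint's range is limited). The gripper opens to 85 mm and grips with 20 to 120 N. Pads are 22 mm wide; open, the fingers measure 114 mm over their backs; the gripper's body (76 mm by 85 mm) begins 54 mm behind the grasp point. The pads swing forward as they close: fully open they stand 13 mm farther back than shut.
Start: joints at [1.162, 0.311, 0.014, 1.512, -0.004, 1.319, -0.027], TCP at [0.197, -0.513, 0.25] pointing down, gripper open.
Joint ranges: [-2.7, 2.7], [-0.3, 1.91], [-1.27, 1.3], [0.12, 2.57], [-1.44, 4.58], [0.2, 2.03], [-3.05, 3.05]. Speed limits (rad/s): [2.79, 2.79, 3.14, 3.14, 3.14, 3.14, 3.14].

## Interface

Orientations are given as a 3x3 rotation matrix whose columns are the frame's x, y, z axes.
In Python, from rig import ctrl gives the robot as it stands.
- The arm moves only by the tool arm_command, never from a script. Its argument "commands" is text: rows parted by semicolons, each of 7 numbers parted by spaces: the shift along the tool's x, y, z in mm, then the turn, a rotation vector about the tool's x, y, z in degrees, then the closure in counts, from 0 (fully open) to 255 (shut). In form: dx dy dz wx wy wz jaw; .... A call has 1 to 10 rows; each row shifts and turns the commanded pose from where the row before left it, along the tool's axes as they then stand; what a row does not reach is not made up. A row lasts 1/12 s, in which the tool goes at most 41.7 mm and 7.16 degrees, less where a joint would pass 70% of its speed; a pose out of reach is approached as far as the arm can. A call with a gripper value outside its range is refused whole. The fingers move at their own pace and stop on an object; "squeeze" is the grip in N (left out, the last holds). Time passes only in rows, so rows that do not move let the fingers close. It gives the time, the measured TCP pose, the force, the opening and the grip force at its end, in the units of the state.
- ctrl.observe(): the state, without advancing time (a new reading comes with each control period).
- ctrl.snapshot(name): name is "scene" or "top"; returns (picture, depth): 480x640x3 uint8, red, green, blue; 480x640 float32, m along the optical axis (not along the pixel's ray), 0 where there is no reading.
- ctrl.camera_info(name): a dict with "fx", "fy", "cx", "cy" (pixels), "xyz" and "attitude" of the camera in the world. Camera axes: x right, y down, z forward; pixel columns grow to the right and rows downward; lengths in m; the calibration is good to about 2 mm. A picture is of the moment at which its call begins. camera_info takes no time and is no camera call.
- ctrl.sign_off(): hands the job in; it is judged then, once.
The state is a dict: "time": time; "joints": joint angles; "dq": joint speeds; "joint_efforts": joint torques, N m; "eef_pos": TCP position; "ee_rot": TCP orientation; "contact_force": force on the tool from outside, world axes, zero at the start; "wrist_torque": the same for the moment, N m; "finger_gap": opening from 0.0 (shut) to 1.0 (fully open); "finger_force": force on a finger pad.
Only numpy, scipy, OpenCV 4.12 (cv2) and the standard library are available. Lean on these libraries where they do the work, as an engineer would, in place of code of your own. Each camera call takes 0.05 s, during which the arm holds its last target. There are 200 camera calls.

## Task

Clamp the filled chocolate mould on its board so that it can be scraped: with a finger, push the clamp strap round over the mould as far as it goes, and only then push its red cam lever down until it lies flat along the strap. Nothing needs gripping or lifting: leave the mould lying in its nest, and do not disturb the things standing round the board.

Things in the scene. Friction and masses are not known exactly. Their poses are not given: they have to be found in the camera images.
- board: white plastic scraping board fixed to the worktop, 215 (x) x 400 (y) x 12 mm; origin on its underside, at the centre of the mould's nest; its y axis runs along its long side, z up. The nest has low steel stops 10 mm high. The clamp stands at its -y end
- mould: brown chocolate-filled mould 276x176x27 mm lying loose in the board's nest, long side along the board's y; origin at the centre of its underside, 12 mm above the worktop; its top is 39 mm above the worktop
- strap (a joint): angle of the clamp strap about its upright post: 0 = parked, pointing along the board's -x beside the mould; grows as it swings clockwise seen from above; 1.571 = its stop, pointing along the board's +y across the mould. Stiff (about 1.2 N at its end), stays where it is left
- strap_pivot (a point): point on the vertical axis of the strap's post, at mid-height of the strap, 56 mm above the worktop; on the board, 20 mm to +x and 166 mm to -y of its origin. The strap is an aluminium bar 30 mm wide and 18 mm thick (47 to 65 mm above the worktop, its underside 8 mm above the mould), reaching 137 mm from this axis
- strap_end (a point): point on the strap's centre line 120 mm from its post, at mid-height of the bar (56 mm above the worktop); turns with the strap. A black peg 14 mm across stands on the bar here, its top 95 mm above the worktop. The bar's upright sides are 15 mm to either side
- cam_lever (a joint): angle of the red cam lever on top of the strap: 0 = raised 65 degrees above level, leaning back towards the strap's post; grows as it is pushed over towards the post and down; 1.134 = level, lying flat along the strap, its end just past the post. Stays where it is left; its end needs about 3 to 4 N
- lever_pivot (a point): axis of the cam lever, on the strap's centre line 68 mm from the post, 81 mm above the worktop
- lever_end (a point): end of the cam lever, 85 mm from lever_pivot. The red grip is the last 50 mm of the lever, 22 mm wide and 13 mm thick, centred on the line from lever_pivot to here. With the lever flat this point is 81 mm above the worktop
- clamp_foot: small black rubber foot 22 mm across under the strap, below lever_pivot; origin 5 mm above its lower face. The lever drives it down: raised it clears the mould by 3 mm, with the lever flat it presses on the mould with about 14 N
- spice_jar: white spice shaker, 44 mm across, 91 mm tall, standing; origin at the centre of its base
- masking_tape: roll of masking tape lying flat, 100 mm across, 25 mm high; origin at the centre of its underside
- ribbon_spool: spool of red ribbon lying flat, 60 mm across, 18 mm high; origin at the centre of its underside
- marker_pen: white marker pen with blue cap, 17x135x16 mm, lying; origin at the centre of its underside
- nozzle_0: small white cone-shaped piping nozzle, 27 mm across, 34 mm tall, standing; origin at the centre of its base
- nozzle_1: small white cone-shaped piping nozzle, 28 mm across, 36 mm tall, standing; origin at the centre of its base
- pastry_brush: wooden-handled pastry brush, 183x40x14 mm, lying; origin at the centre of its underside

How it is judged:
By the outcome, as a careful person would: the job done as asked, in the order asked, and still so for the second after the job is handed in, with the robot touching nothing.
It also fails if it takes over 54 s, if anything falls off the work surface, if the arm or the gripper's body presses on something with over 40 N, if the wrist force passes 120 N, or if a joint passes its speed limit or range.

## Working session

There is one attempt and no reset: what is moved stays moved. The work goes in short steps, Python scripts to look and compute and a tool call to move; the robot and the scene stay as the last step left them, time stands still between calls to the robot, and variables do not carry over. Pictures are saved under pics/ and viewed, at most 10 in all, crops included, and the job is handed in when it is done.

Besides the shell and the picture viewer there is one more tool, called after "Emit:" by a JSON object that holds its "method" and its "body". arm_command: Moves the arm, as the interface text tells. Its arguments: {"type":"object","properties":{"commands":{"type":"string"},"squeeze":{"type":"number"}},"required":["commands"]}

```bash
ls; mkdir -p pics; python3 - <<'E'
from rig import ctrl
import cv2
s=ctrl.observe();print({k:s[k] for k in("time","eef_pos","ee_rot","contact_force","finger_gap")})
for n in("top","scene"):
    p,d=ctrl.snapshot(n);cv2.imwrite(f"pics/{n}0.png",p[:,:,::-1]);import numpy as np;np.save(f"pics/{n}0.npy",d);print(ctrl.camera_info(n))
E
```

```text
pics
{'time': 0.0, 'eef_pos': array([ 0.19699987, -0.51278349,  0.2492047 ]), 'ee_rot': array([[ 9.33460717e-01,  3.58678362e-01, -9.60583102e-04],
       [ 3.58679627e-01, -9.33458227e-01,  2.15930606e-03],
       [-1.22167841e-04, -2.36016897e-03, -9.99997207e-01]]), 'contact_force': array([-0.24083451,  0.44688424,  0.55545973]), 'finger_gap': 0.9997910370213016}
{'fx': 575.4033414035392, 'fy': 575.4033414035392, 'cx': 326.2263483257926, 'cy': 238.85018547394503, 'xyz': array([ 0.25886782, -0.01232641,  1.47733243]), 'attitude': array([[-0.02612202, -0.98760911,  0.15474461],
       [-0.99964121,  0.02672397,  0.00181062],
       [-0.00592357, -0.15464179, -0.98795285]])}
{'fx': 588.5413459003136, 'fy': 588.5413459003136, 'cx': 324.1771442670794, 'cy': 241.19997292486454, 'xyz': array([-0.43690499,  0.69794219,  1.43904046]), 'attitude': array([[-0.60054032, -0.60822283,  0.51905328],
       [-0.7994902 ,  0.44626664, -0.40207152],
       [ 0.01291292, -0.65643817, -0.75426931]])}
```

View pics/top0.png

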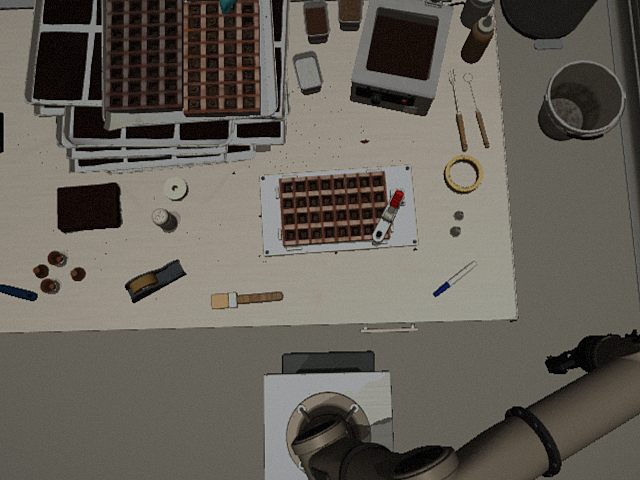

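View pics/scene0.png

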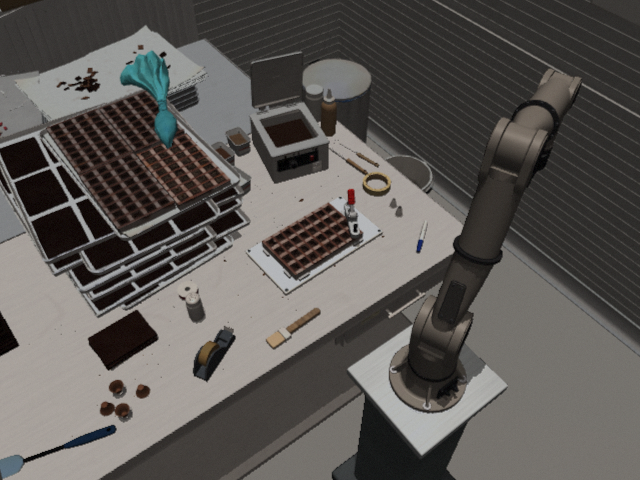

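```bash
cat > h.py <<'E'
import numpy as np,cv2
from rig import ctrl
def cloud(n,d):
    c=ctrl.camera_info(n);v,u=np.mgrid[:480,:640]
    P=np.stack([(u-c["cx"])/c["fx"]*d,(v-c["cy"])/c["fy"]*d,d],-1)
    return P@np.array(c["attitude"]).T+c["xyz"]
E
python3 - <<'E'
from h import *
p=cv2.imread("pics/top0.png");W=cloud("top",np.load("pics/top0.npy"))
hsv=cv2.cvtColor(p,cv2.COLOR_BGR2HSV)
print("table z",np.median(W[265:285,300:420,2]))
for uv in[(263,180),(407,169),(415,245),(266,252),(378,236),(398,197),(390,215)]:print(uv,W[uv[1],uv[0]].round(4))
# board: white, z~12mm
x0,y0=250,155
reg=np.zeros(p.shape[:2],bool);reg[y0:262,x0:425]=1
bz=W[...,2]-np.median(W[265:285,300:420,2])
m=reg&(bz>.0065)&(bz<.05)
cn=W[m][:,:2];r=cv2.minAreaRect((cn*1000).astype(np.float32));print("board+",r,cv2.boxPoints(r))
m=reg&(bz>.028)&(bz<.044);print("mould",cv2.minAreaRect((W[m][:,:2]*1000).astype(np.float32)))
m=reg&(bz>.056);print("clamp pts",m.sum())
for a in zip(*np.nonzero(m)):print(a[1],a[0],(W[a]*1000).round(0)) if (a[0]+a[1])%5==0 else 0
W2=cloud("scene",np.load("pics/scene0.npy"));m=(W2[...,2]>.05);m[:185]=0;m[250:]=0;m[:,:335]=0;m[:,370:]=0
for a in zip(*np.nonzero(m)):print("s",a[1],a[0],(W2[a]*1000).round(0)) if (a[0]+a[1])%5==0 else 0
cv2.imwrite("pics/c1.png",np.hstack([cv2.resize(p[160:260,340:430],(360,400),interpolation=2),cv2.resize(cv2.imread("pics/scene0.png")[180:260,310:390],(400,400),interpolation=2)]))
E
```

```text
table z -7.108040807923821e-05
(263, 180) [0.6477 0.1514 0.0166]
(407, 169) [ 0.669  -0.2269  0.0091]
(415, 245) [ 0.4689 -0.2403 -0.0073]
(266, 252) [0.4576 0.1454 0.0177]
(378, 236) [ 0.4831 -0.1382  0.0693]
(398, 197) [ 0.5636 -0.1827  0.1435]
(390, 215) [ 0.5305 -0.1674  0.0937]
board+ ((571.98876953125, -39.606475830078125), (459.1943664550781, 282.5714111328125), 88.44326782226562) [[ 424.51776 -265.28064]
 [ 706.9849  -272.9572 ]
 [ 719.4598   186.06769]
 [ 436.9926   193.74426]]
mould ((565.129150390625, -46.994781494140625), (190.6758270263672, 320.3216552734375), 2.3225390911102295)
clamp pts 744
329 161 [ 259.  -12. 1477.]
339 166 [ 259.  -12. 1477.]
414 166 [ 259.  -12. 1477.]
268 177 [ 259.  -12. 1477.]
293 187 [ 259.  -12. 1477.]
307 188 [ 259.  -12. 1477.]
396 189 [ 602. -188.   67.]
401 189 [ 602. -201.   63.]
395 190 [ 600. -186.   66.]
400 190 [ 598. -198.   70.]
394 191 [ 597. -183.   67.]
399 191 [ 577. -185.  150.]
398 192 [ 573. -182.  156.]
403 192 [ 575. -195.  146.]
397 193 [ 571. -180.  152.]
402 193 [ 570. -191.  155.]
396 194 [ 569. -177.  153.]
401 194 [ 
[... 5831 characters left out ...]
35.   87.]
s 353 227 [ 506. -147.   59.]
s 358 227 [ 491. -154.   69.]
s 352 228 [ 495. -133.   73.]
s 357 228 [ 490. -150.   68.]
s 351 229 [ 502. -136.   61.]
s 356 229 [ 483. -140.   76.]
s 350 230 [ 500. -130.   62.]
s 355 230 [ 484. -136.   72.]
s 354 231 [ 484. -133.   70.]
s 359 231 [ 479. -149.   63.]
s 353 232 [ 483. -128.   69.]
s 358 232 [ 479. -146.   61.]
s 352 233 [ 485. -126.   65.]
s 357 233 [ 471. -134.   71.]
s 351 234 [ 483. -120.   65.]
s 356 234 [ 474. -134.   64.]
s 355 235 [ 469. -125.   69.]
s 354 236 [ 479. -130.   52.]
s 359 236 [ 469. -142.   54.]
s 353 237 [ 475. -123.   56.]
s 358 237 [ 470. -139.   51.]
s 356 239 [-437.  698. 1439.]
s 341 249 [-437.  698. 1439.]
```

View pics/c1.png

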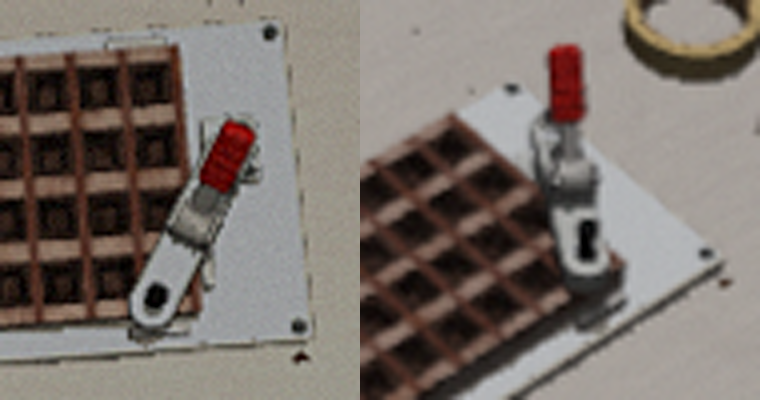

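```bash
python3 - <<'E'
from h import *
c=ctrl.camera_info("top");R=np.array(c["attitude"])
def ray(u,v,z):
    d=R@np.array([(u-c["cx"])/c["fx"],(v-c["cy"])/c["fy"],1]);return (c["xyz"]+d*(z-c["xyz"][2])/d[2])[:2]
p=cv2.imread("pics/top0.png");W=cloud("top",np.load("pics/top0.npy"))
C=np.array([ray(*q,.012) for q in[(261,178),(410.5,165.5),(417.5,245.5),(265,255.5)]])  # FL FR NR NL
print(C.round(3),[np.linalg.norm(C[i]-C[i-1]).round(3) for i in range(4)])
# screws' centroid not needed; board y axis
by=(C[0]-C[1]+C[3]-C[2]);by/=np.linalg.norm(by);bx=np.array([by[1],-by[0]])
mid=C.mean(0);print("yaw of by",np.degrees(np.arctan2(by[1],by[0])),"mid",mid)
z=W[...,2];m=(z>.056)&(z<.3);m[:,:365]=0;m[:,412:]=0;m[:180]=0;m[245:]=0
P=W[m]
bar=P[(P[:,2]<.072)&(P[:,0]<.53)];peg=P[(P[:,2]>.085)&(P[:,0]<.505)]
l=cv2.fitLine((bar[:,:2]*1000).astype(np.float32),cv2.DIST_L2,0,.01,.01).ravel();print("bar",l,"peg",peg.mean(0),len(peg))
hsv=cv2.cvtColor(p,cv2.COLOR_BGR2HSV);r=m&(hsv[...,1]>170)&(z>.1);print("grip",W[r].mean(0),r.sum())
for e in(peg.mean(0)[:2],):
  s=l[:2]*(-1 if l[0]>0 else 1);post=e-s*.12;print("post",post,"s ang",np.degrees(np.arctan2(s[1],s[0])),"board origin",post-.02*bx+.166*by, "theta",np.degrees(np.arctan2(-bx[1],-bx[0])-np.arctan2(s[1],s[0])))
E
```

```text
[[ 0.655  0.157]
 [ 0.677 -0.236]
 [ 0.465 -0.244]
 [ 0.449  0.149]] [np.float64(0.205), np.float64(0.394), np.float64(0.213), np.float64(0.393)]
yaw of by 92.7897160603623 mid [ 0.56151271 -0.0435108 ]
bar [ 8.6897725e-01 -4.9485210e-01  5.0034644e+02 -1.4639302e+02] peg [ 0.48744101 -0.13855076  0.0934509 ] 23
grip [ 0.5611932  -0.17890272  0.13783412] 133
post [ 0.59171828 -0.19793301] s ang 150.34 board origin [ 0.56366268 -0.03310315] theta -327.550288100462
```

Emit:
{"method": "arm_command", "body": {"commands": "30 -18 0 0 0 0 255;37 -21 0 0 0 0 255;38 -22 0 0 0 0 255;38 -22 0 0 0 0 255;38 -22 0 0 0 0 255;38 -22 0 0 0 0 255;38 -22 0 0 0 0 255;38 -22 0 0 0 0 255;38 -22 0 0 0 0 255;38 -22 0 0 0 0 255", "squeeze": 20}}

```text
time: 0.93
eef_pos: [0.4552, -0.1925, 0.25]
ee_rot: [[0.934, 0.358, -0.001], [0.358, -0.934, -0.0], [-0.001, -0.0, -1.0]]
contact_force: [0.7, 0.2, -0.5]
finger_gap: 0.002
finger_force: 0.0
```

Emit:
{"method": "arm_command", "body": {"commands": "0 0 -2 0 0 -6 255;0 0 0 0 0 -6 255;0 0 0 0 0 -6 255;0 0 0 0 0 -6 255;0 0 0 0 0 -6 255;0 0 0 0 0 -6 255;0 0 0 0 0 -3.2 255;0 0 0 0 0 0 255;0 0 0 0 0 0 255"}}

```text
time: 1.68
eef_pos: [0.4543, -0.1943, 0.2519]
ee_rot: [[0.498, 0.867, -0.001], [0.867, -0.498, 0.0], [-0.0, -0.001, -1.0]]
contact_force: [-0.1, 0.3, 0.3]
finger_gap: 0.002
finger_force: 0.0
```

Emit:
{"method": "arm_command", "body": {"commands": "0 0 25 0 0 0 255;0 1 38 0 0 0 255;0 1 38 0 0 0 255;0 1 38 0 0 0 255;0 1 25 0 0 0 255;0 0 16 0 0 0 255;0 0 0 0 0 0 255;0 0 0 0 0 0 255"}}

```text
time: 2.35
eef_pos: [0.4575, -0.196, 0.0717]
ee_rot: [[0.497, 0.868, -0.002], [0.868, -0.497, 0.001], [-0.0, -0.002, -1.0]]
contact_force: [0.7, 0.5, 0.0]
finger_gap: -0.001
finger_force: 0.0
```

```bash
python3 - <<'E'
from h import *
a=ctrl.snapshot("top")[0][160:260,340:430];b=ctrl.snapshot("scene")[0][160:270,310:410]
cv2.imwrite("pics/c2.png",np.hstack([cv2.resize(a,(360,400),interpolation=2),cv2.resize(b,(400,400),interpolation=2)])[:,:,::-1]);print(ctrl.observe()["eef_pos"])
E
```

```text
[ 0.45939189 -0.19669229  0.07367921]
```

View pics/c2.png

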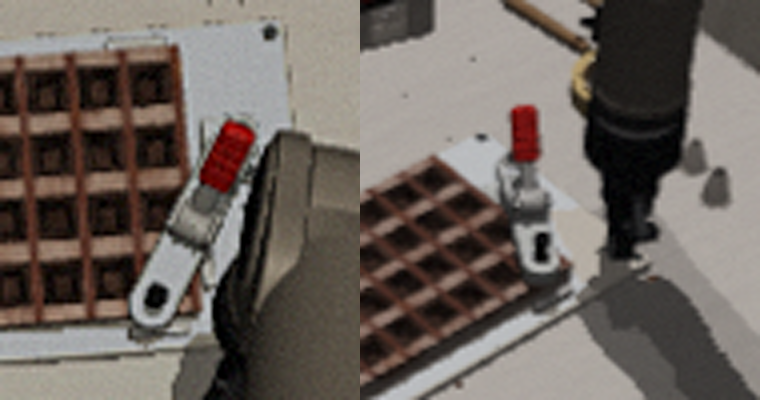

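Emit:
{"method": "arm_command", "body": {"commands": "12 0 0 0 0 0 255;15 0 0 0 0 0 255;5 0 0 0 0 0 255;3 0 0 0 0 0 255;3 0 0 0 0 0 255;3 0 0 0 0 0 255;0 0 0 0 0 0 255"}}

```text
time: 3.03
eef_pos: [0.4786, -0.161, 0.0726]
ee_rot: [[0.497, 0.868, 0.0], [0.868, -0.497, -0.001], [-0.0, 0.001, -1.0]]
contact_force: [0.0, 0.8, -0.3]
finger_gap: 0.003
finger_force: 0.0
```

Emit:
{"method": "arm_command", "body": {"commands": "4 -0.7 0 0 0 2 255;8.2 -1.4 0 0 0 4 255;8.2 -1.4 0 0 0 4 255;8.2 -1.4 0 0 0 4 255;8.2 -1.4 0 0 0 4 255;8.2 -1.4 0 0 0 4 255;8.2 -1.4 0 0 0 4 255;8.2 -1.4 0 0 0 4 255;8.2 -1.4 0 0 0 4 255;0 0 0 0 0 0 255"}}

```text
time: 3.87
eef_pos: [0.5192, -0.1027, 0.0722]
ee_rot: [[0.897, 0.442, 0.0], [0.442, -0.897, 0.001], [0.0, -0.001, -1.0]]
contact_force: [-0.0, 0.5, 1.0]
finger_gap: 0.001
finger_force: 0.0
```

```bash
python3 - <<'E'
from h import *
s=ctrl.observe();e=s["eef_pos"]-[.592,-.198,0];R=s["ee_rot"];print(s["eef_pos"],s["contact_force"],"rel post in tool",(e@R)*1000,"yaw x",np.degrees(np.arctan2(R[1,0],R[0,0])))
E
```

```text
[ 0.51917552 -0.10265499  0.07216959] [-0.0373789   0.47294401  1.02539504] rel post in tool [ -23.12893697 -117.75393858  -72.12202469] yaw x 26.239910358532423
```

```bash
python3 - <<'E'
from h import *
a=ctrl.snapshot("top")[0][160:260,340:430];b=ctrl.snapshot("scene")[0][160:270,310:410]
cv2.imwrite("pics/c3.png",np.hstack([cv2.resize(a,(360,400),interpolation=2),cv2.resize(b,(400,400),interpolation=2)])[:,:,::-1])
E
```

```text
(no output)
```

View pics/c3.png

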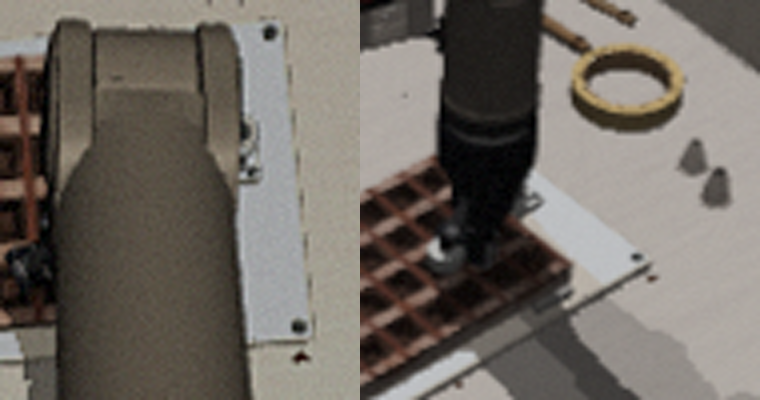

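Emit:
{"method": "arm_command", "body": {"commands": "8.2 -1.4 0 0 0 4 255;8.2 -1.4 0 0 0 4 255;8.2 -1.4 0 0 0 4 255;8.2 -1.4 0 0 0 4 255;4.1 -0.8 0 0 0 2 255;4.1 -0.8 0 0 0 2 255;2 -0.4 0 0 0 1 255;2 -0.4 0 0 0 1 255;0 0 0 0 0 0 255"}}

```text
time: 4.72
eef_pos: [0.5588, -0.0837, 0.0721]
ee_rot: [[0.997, 0.073, -0.001], [0.073, -0.997, -0.0], [-0.001, 0.0, -1.0]]
contact_force: [-0.8, -1.1, -1.1]
finger_gap: -0.001
finger_force: 0.2
```

Emit:
{"method": "arm_command", "body": {"commands": "2 -0.2 0 0 0 1 255;1.5 0 0 0 0 0 255;0 0 0 0 0 0 255"}}

```text
time: 4.97
eef_pos: [0.5605, -0.0833, 0.072]
ee_rot: [[0.998, 0.056, -0.005], [0.056, -0.998, -0.0], [-0.005, 0.0, -1.0]]
contact_force: [-5.1, -0.0, 2.3]
finger_gap: 0.003
finger_force: 2.4
```

Emit:
{"method": "arm_command", "body": {"commands": "1 0 0 0 0 0 255;1 0 0 0 0 0 255;0 0 0 0 0 0 255"}}

```text
time: 5.22
eef_pos: [0.5606, -0.0833, 0.0719]
ee_rot: [[0.998, 0.056, -0.009], [0.056, -0.998, -0.0], [-0.009, -0.0, -1.0]]
contact_force: [-9.2, -0.2, 7.1]
finger_gap: 0.003
finger_force: 4.3
```

Emit:
{"method": "arm_command", "body": {"commands": "1 0 0 0 0 0 255;1 0 0 0 0 0 255;0 0 0 0 0 0 255"}}

```text
time: 5.47
eef_pos: [0.5608, -0.0833, 0.0719]
ee_rot: [[0.998, 0.055, -0.013], [0.055, -0.998, -0.001], [-0.013, -0.0, -1.0]]
contact_force: [-12.5, -0.2, 9.2]
finger_gap: -0.004
finger_force: 6.2
```

Emit:
{"method": "arm_command", "body": {"commands": "-10 0 0 0 0 0 255;-15 0 0 0 0 0 255;-15 0 -20 0 0 0 255;-15 0 -40 0 0 0 255;-15 0 -40 0 0 0 255;-15 0 -40 0 0 0 255;-15 0 -30 0 0 0 255;-15 0 0 0 0 0 255;0 0 0 0 0 0 255"}}

```text
time: 6.22
eef_pos: [0.4526, -0.0897, 0.2423]
ee_rot: [[0.998, 0.055, 0.006], [0.055, -0.998, -0.002], [0.005, 0.002, -1.0]]
contact_force: [-0.1, 0.9, -1.0]
finger_gap: -0.003
finger_force: 0.0
```

```bash
python3 - <<'E'
from h import *
p,d=ctrl.snapshot("top");q,e=ctrl.snapshot("scene");np.save("pics/t4.npy",d);np.save("pics/s4.npy",e)
cv2.imwrite("pics/t4.png",p[:,:,::-1]);cv2.imwrite("pics/s4.png",q[:,:,::-1])
a=p[160:260,340:430];b=q[160:270,310:410]
cv2.imwrite("pics/c4.png",np.hstack([cv2.resize(a,(360,400),interpolation=2),cv2.resize(b,(400,400),interpolation=2)])[:,:,::-1])
for n,im,dd in(("top",p,d),("scene",q,e)):
    W=cloud(n,dd);h=cv2.cvtColor(im,cv2.COLOR_RGB2HSV);z=W[...,2]
    m=(h[...,1]>150)&((h[...,0]<8)|(h[...,0]>172))&(z>.075)&(z<.3)&(abs(W[...,0]-.58)<.08)&(abs(W[...,1]+.14)<.1)
    print(n,m.sum(),W[m].mean(0),W[m].min(0),W[m].max(0))
print(ctrl.observe()["eef_pos"],ctrl.observe()["contact_force"])
E
```

```text
<stdin>:9: RuntimeWarning: Mean of empty slice.
  ret = um.true_divide(
Traceback (most recent call last):
ValueError: zero-size array to reduction operation minimum which has no identity
```

View pics/c4.png

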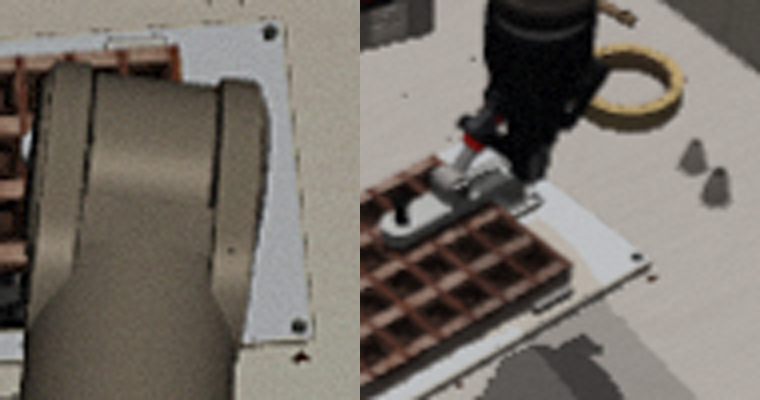

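Emit:
{"method": "arm_command", "body": {"commands": "20 3 0 0 0 0 255;30 5 0 0 0 0 255;30 5 0 0 0 0 255;30 5 0 0 0 0 255;24 4 0 0 0 0 255;0 0 26 0 0 0 255;0 0 30 0 0 0 255;0 0 20 0 0 0 255;0 0 0 0 0 0 255"}}

```text
time: 7.07
eef_pos: [0.5842, -0.1023, 0.1555]
ee_rot: [[0.998, 0.057, -0.014], [0.057, -0.998, 0.003], [-0.014, -0.003, -1.0]]
contact_force: [-0.4, 0.3, -0.7]
finger_gap: 0.0
finger_force: 0.0
```

```bash
cat > st.py <<'E'
from h import *
s=ctrl.observe();u=np.array([-.0488,.9988]);e=s["eef_pos"][:2]-[.592,-.198]
print("r",e@u*1000,"lat",(e@[u[1],-u[0]])*1000,"z",s["eef_pos"][2],"F",s["contact_force"],"zaxis",s["ee_rot"][:,2],s["time"])
E
python3 st.py; python3 - <<'E'
from h import *
b=ctrl.snapshot("scene")[0][150:260,290:410]
cv2.imwrite("pics/c5.png",cv2.resize(b,(600,550),interpolation=2)[:,:,::-1])
E
```

```text
r 95.9183752284972 lat -3.1511819754069124 z 0.15546015692878237 F [-0.36338017  0.31255916 -0.6626891 ] zaxis [-0.01385591  0.0026105  -0.99990059] 7.0667
```

View pics/c5.png

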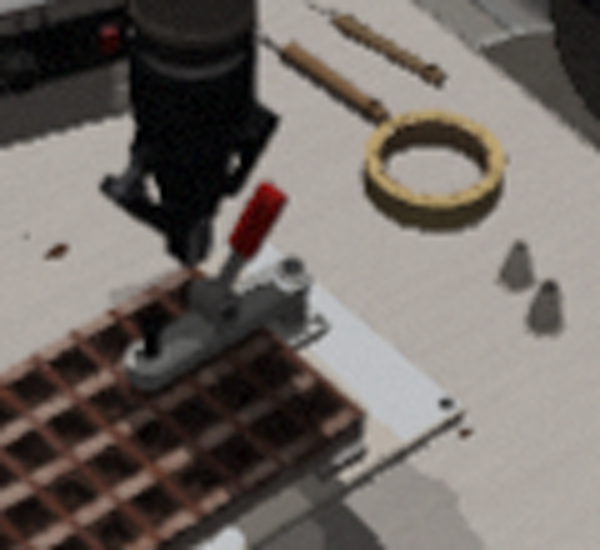

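Emit:
{"method": "arm_command", "body": {"commands": "3 5 -10 0 0 0 255;0 12 0 0 0 0 255;0 12 0 0 0 0 255;0 5 0 0 0 0 255;0 2 0 0 0 0 255;0 0 0 0 0 0 255"}}

```text
time: 7.62
eef_pos: [0.5926, -0.1407, 0.1733]
ee_rot: [[0.999, 0.054, -0.0], [0.054, -0.999, -0.001], [-0.0, 0.001, -1.0]]
contact_force: [-0.0, 0.2, -0.1]
finger_gap: -0.001
finger_force: 0.0
```

```bash
python3 st.py
```

```text
r 57.166713428267805 lat 3.382821592587126 z 0.17331802063836815 F [-0.04153582  0.19939038 -0.14190429] zaxis [-7.57881396e-05 -5.11099203e-04 -9.99999867e-01] 7.6167
```

Emit:
{"method": "arm_command", "body": {"commands": "-3.5 -5 7 0 0 0 255;0 5 0 0 0 0 255;0 0 0 0 0 0 255;0 4 2 0 0 0 255;0 4 2 0 0 0 255;0 4 2 0 0 0 255;0 4 2 0 0 0 255;0 0 0 0 0 0 255"}}

```text
time: 8.28
eef_pos: [0.5903, -0.1558, 0.1579]
ee_rot: [[0.998, 0.055, -0.0], [0.055, -0.998, 0.001], [-0.0, -0.001, -1.0]]
contact_force: [0.7, 0.1, -0.4]
finger_gap: 0.001
finger_force: 0.0
```

```bash
python3 st.py
```

```text
r 42.2093566609804 lat 0.3374834283777441 z 0.15792784388852654 F [ 0.6963207   0.09191026 -0.40207536] zaxis [-1.19539063e-04  5.04750530e-04 -9.99999865e-01] 8.2833
```

```bash
python3 - <<'E'
from h import *
b=ctrl.snapshot("scene")[0][150:260,290:410]
cv2.imwrite("pics/c6.png",cv2.resize(b,(600,550),interpolation=2)[:,:,::-1])
E
```

```text
(no output)
```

View pics/c6.png

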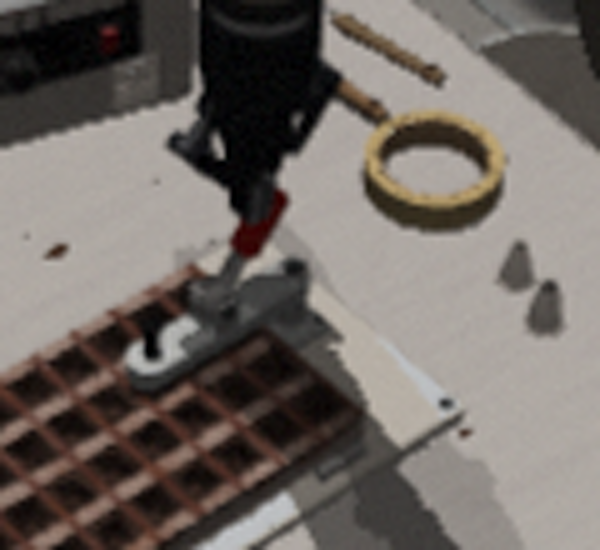

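Emit:
{"method": "arm_command", "body": {"commands": "0 4 3 0 0 0 255;0 4 4 0 0 0 255;0 4 4 0 0 0 255;0 0 0 0 0 0 255"}}

```text
time: 8.67
eef_pos: [0.5912, -0.1689, 0.1468]
ee_rot: [[0.999, 0.055, 0.001], [0.055, -0.999, -0.001], [0.001, 0.001, -1.0]]
contact_force: [1.3, -0.3, 0.4]
finger_gap: 0.002
finger_force: 0.3
```

```bash
python3 st.py; python3 - <<'E'
from h import *
q,d=ctrl.snapshot("scene");b=q[150:260,290:410]
W=cloud("scene",d);h=cv2.cvtColor(q,cv2.COLOR_RGB2HSV);m=(h[...,1]>140)&((h[...,0]<8)|(h[...,0]>172));m[:150]=0;m[260:]=0;m[:,:320]=0;m[:,420:]=0
P=W[m&(W[...,2]>.07)&(W[...,2]<.2)]
e=P[:,:2]-[.592,-.198];r=e@[-.0488,.9988];print(len(P));print(np.c_[r,e@[.9988,.0488],P[:,2]][::max(1,len(P)//14)].round(3))
cv2.imwrite("pics/c7.png",cv2.resize(b,(600,550),interpolation=2)[:,:,::-1])
E
```

```text
r 29.12341035124164 lat 0.608201357925062 z 0.14676365331804678 F [ 1.25667771 -0.34304376  0.39773002] zaxis [ 8.66253784e-04 -1.08716677e-03 -9.99999034e-01] 8.6667
54
[[ 0.017 -0.016  0.196]
 [ 0.009 -0.001  0.133]
 [ 0.013 -0.007  0.135]
 [ 0.011 -0.004  0.127]
 [ 0.02  -0.014  0.136]
 [ 0.017 -0.007  0.124]
 [ 0.029 -0.006  0.127]
 [ 0.037  0.004  0.119]
 [ 0.033 -0.005  0.124]
 [ 0.026 -0.012  0.125]
 [ 0.033  0.003  0.113]
 [ 0.031 -0.009  0.121]
 [ 0.04   0.005  0.111]
 [ 0.035 -0.003  0.115]
 [ 0.043  0.006  0.108]
 [ 0.039 -0.004  0.113]
 [ 0.045 -0.001  0.11 ]
 [ 0.035 -0.005  0.107]]
```

View pics/c7.png

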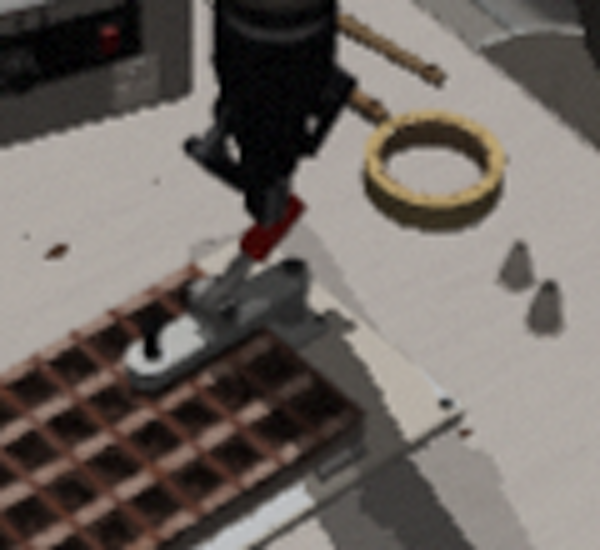

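Emit:
{"method": "arm_command", "body": {"commands": "0 4 5 0 0 0 255;0 3 6 0 0 0 255;0 3 6 0 0 0 255;0 2 6 0 0 0 255;0 2 5 0 0 0 255;0 1 5 0 0 0 255;0 0 4 0 0 0 255;0 0 0 0 0 0 255"}}

```text
time: 9.38
eef_pos: [0.5913, -0.1827, 0.1092]
ee_rot: [[0.998, 0.055, -0.001], [0.055, -0.998, 0.0], [-0.001, -0.0, -1.0]]
contact_force: [0.5, -0.8, 0.0]
finger_gap: 0.002
finger_force: 0.3
```

```bash
python3 st.py
```

```text
r 15.339588362179477 lat 0.0333017944787638 z 0.10917031006117098 F [ 0.51910952 -0.77644481  0.02716243] zaxis [-1.29768259e-03  1.67576685e-05 -9.99999158e-01] 9.3833
```

Emit:
{"method": "arm_command", "body": {"commands": "0 0 1.5 0 0 0 255;0 0 1.5 0 0 0 255;0 0 0 0 0 0 255"}}

```text
time: 9.63
eef_pos: [0.5913, -0.1822, 0.107]
ee_rot: [[0.998, 0.056, -0.001], [0.056, -0.998, 0.0], [-0.001, -0.0, -1.0]]
contact_force: [-0.5, -1.8, 3.2]
finger_gap: 0.001
finger_force: 1.3
```

Emit:
{"method": "arm_command", "body": {"commands": "0 0 1 0 0 0 255;0 0 1 0 0 0 255;0 0 0 0 0 0 255"}}

```text
time: 9.88
eef_pos: [0.5914, -0.1822, 0.1065]
ee_rot: [[0.998, 0.056, -0.001], [0.056, -0.998, -0.0], [-0.001, 0.0, -1.0]]
contact_force: [-3.6, -1.5, 9.6]
finger_gap: 0.0
finger_force: 4.6
```

Emit:
{"method": "arm_command", "body": {"commands": "0 0 1 0 0 0 255;0 0 1 0 0 0 255;0 0 0 0 0 0 255"}}

```text
time: 10.13
eef_pos: [0.5915, -0.1822, 0.1063]
ee_rot: [[0.998, 0.056, -0.0], [0.056, -0.998, -0.0], [-0.0, 0.0, -1.0]]
contact_force: [-5.1, -1.8, 16.2]
finger_gap: -0.004
finger_force: 8.2
```

Emit:
{"method": "arm_command", "body": {"commands": "0 0 -5 0 0 0 255;0 0 -10 0 0 0 255;0 0 -30 0 0 0 255;0 0 -40 0 0 0 255;0 0 -40 0 0 0 255;-20 0 -30 0 0 0 255;-35 0 0 0 0 0 255;-35 0 0 0 0 0 255;-35 0 0 0 0 0 255;0 0 0 0 0 0 255"}}

```text
time: 10.97
eef_pos: [0.4586, -0.1889, 0.2565]
ee_rot: [[0.999, 0.053, -0.011], [0.053, -0.999, 0.002], [-0.011, -0.003, -1.0]]
contact_force: [-0.7, -0.1, -0.1]
finger_gap: -0.0
finger_force: 0.0
```

```bash
python3 st.py; python3 - <<'E'
from h import *
p=ctrl.snapshot("top")[0];q,d=ctrl.snapshot("scene");b=q[150:260,290:410]
W=cloud("scene",d);h=cv2.cvtColor(q,cv2.COLOR_RGB2HSV);m=(h[...,1]>140)&((h[...,0]<8)|(h[...,0]>172));m[:150]=0;m[260:]=0;m[:,:320]=0;m[:,420:]=0
P=W[m&(W[...,2]>.06)&(W[...,2]<.2)]
e=P[:,:2]-[.592,-.198];r=e@[-.0488,.9988];print(len(P));print(np.c_[r,e@[.9988,.0488],P[:,2]][::max(1,len(P)//14)].round(3))
cv2.imwrite("pics/c8.png",np.hstack([cv2.resize(b,(480,440),interpolation=2),cv2.resize(p[155:265,350:430],(320,440))])[:,:,::-1])
E
```

```text
r 15.55718418088677 lat -132.76992720368412 z 0.2565106564269671 F [-0.69146725 -0.08175035 -0.05336901] zaxis [-0.01066605  0.00203047 -0.99994105] 10.9667
70
[[-0.001  0.007  0.089]
 [ 0.     0.005  0.087]
 [ 0.012  0.006  0.089]
 [ 0.002 -0.006  0.092]
 [ 0.018  0.005  0.089]
 [ 0.006 -0.006  0.089]
 [ 0.027  0.004  0.091]
 [ 0.01  -0.002  0.085]
 [ 0.031  0.009  0.084]
 [ 0.022 -0.005  0.09 ]
 [ 0.031  0.004  0.084]
 [ 0.018 -0.006  0.083]
 [ 0.032 -0.007  0.089]
 [ 0.034 -0.004  0.083]]
```

View pics/c8.png

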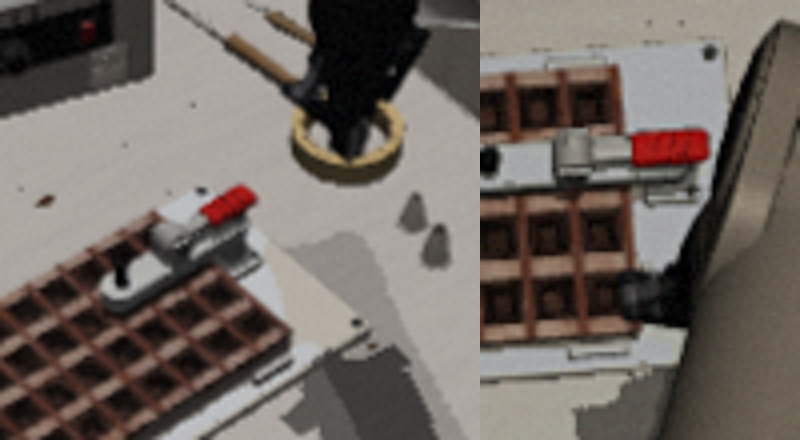

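The picture shows the strap lying across the mould along the board's long axis, with the peg at about (488,160) in the top-view panel. The red lever is flat along it at about (670,147), its top surface 88 mm up along its length. Nothing is touching the robot.

```bash
python3 -c "
from rig import ctrl
print(ctrl.sign_off())"
```

```text
the job is handed in; nothing more can be done
None
```

The mould is clamped and the job handed in at about 11 s: I pushed the strap round to its stop over the mould, then pressed the red cam lever flat along it, and the arm is clear; the mould still lies in its nest.

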